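Skewer the blue glass rings and hang them up to dry

ROBOT

A 6-joint arm with a two-finger parallel gripper is mounted at the origin on a cart in front of the work surface, level with it; the furniture and walls round the work are solid. World frame = base frame: x ahead of the robot, y to its left, z up, the work surface at z = 0. Lengths are in m, angles in degrees, forces in N, time in s.
With the tool pointing down it reaches from about 0.3 to 0.85 m from the base axis. Payload 5.4 kg.
Tool frame: the origin (TCP) lies on the centre line of the jaws, within the pads' length; the fingertips stand 17 mm ahead of it and the grasp point (between the pads) lies 2 mm behind it; z points along the fingers, y is the direction in which the jaws open and shut (so a half turn about z gives the same grasp; the last joint's range is limited). The gripper opens to 85 mm and grips with 20 to 120 N. Pads are 22 mm wide; open, the fingers measure 114 mm over their backs; the gripper's body (76 mm by 85 mm) begins 54 mm behind the grasp point. The pads swing forward as they close: fully open they stand 13 mm farther back than shut.
Start: joints at [-85.548, 9.076, 91.501, -0, 79.423, -12.038], TCP at [0.163, -0.551, 0.248] pointing down, gripper open.
Joint ranges: [-166.64, 166.64], [-54.1, 131.32], [10.49, 154.53], [-73.88, 253.88], [9.74, 151.15], [-171.62, 171.62]. Speed limits (degrees/s): [147.25, 147.25, 180, 180, 180, 180].

INTERFACE

Orientations are given as [roll, pitch, yaw] about the fixed x, y, z axes, in that order (R = Rz(yaw) Ry(pitch) Rx(roll)).
In Python, from bench import r gives the robot as it stands.
- The arm moves only by the shell command python3 -m pendant 'ROWS' [FORCE]. ROWS is JSON, a list of rows, each a list of 3 entries, a list of its own where there are three numbers: the shift along the tool's x, y, z in mm, then the turn, a rotation vector about the tool's x, y, z in rad, then the finger opening in mm, from 0 to 85.4. In form: [[[x, y, z], [wx, wy, wz], jaw], ...]. A call has 1 to 12 rows; each row is the pose to reach, as a shift and turn from the pose commanded when the call began, along the tool's axes at that moment; what a row does not reach only later rows make up. A row lasts 1/10 s, in which the tool goes at most 50 mm and 8.59 degrees, less where a joint would pass 70% of its speed; a pose out of reach is approached as far as the arm can. A call with a gripper value outside its range is refused whole. The fingers move at their own pace and stop on an object; FORCE is the grip in N (left out, the last holds). Time passes only in rows, so rows that repeat a pose let the fingers close. It gives the time, the measured TCP pose, the force and the opening at its end, in the units of the state.
- r.state(): the state, without advancing time (a new reading comes with each control period).
- r.camera(name): name is "scene" or "top" or "wrist"; returns a dict with "image" (400x640x3 uint8, red, green, blue), "mtx" (3x3 intrinsics, pixels), "R" (3x3) and "t" (3): a world point X has camera coordinates R X + t; the wrist camera has in their place "mount" (4x4, takes a point from camera to tool coordinates, whose origin is the TCP and whose axes are the flange's). Camera axes: x right, y down, z forward; pixel columns grow to the right and rows downward; lengths in m; the calibration is good to about 2 mm. A picture is of the moment at which its call begins: read the wrist's pose just before it. There is no depth.
- r.hand_in(): hands the job in, once; it reports no verdict.
The state is a dict: "clock": time; "q": joint angles; "joint_vel": joint speeds; "joint_torque": joint torques, N m; "tcp_pos": TCP position; "tool_rot": TCP orientation; "wrist_force": force on the tool from outside, world axes, zero at the start; "wrist_torque": the same for the moment, N m; "gripper_width": finger opening in m.
Only numpy, scipy, OpenCV 4.12 (cv2) and the standard library are available. Lean on these libraries where they do the work, as an engineer would, in place of code of your own. Each camera call takes 0.05 s, during which the arm holds its last target.

TASK

Two rinsed cobalt-blue glass rings stand upright in one of the two wooden racks. Take the wooden-handled steel rod from its forked stand by the handle, slide it through the holes of both blue rings, lift them out of the rack together, and hang the loaded rod back in the two forks as it lay before, with both rings hanging between the forks.

Things in the scene. Friction and masses are not known exactly. Their poses are not given: they have to be found in the camera images.
- rod_handle (a point): Centre of the rod's wooden handle, a flat-sided block 14 mm wide (x), 60 long (y), 24 high (z); pinch it across the 14 mm from above. A straight steel rod 8 mm thick leaves it along +y, in line with its centre, and ends in a 10 mm ball 220 mm from the centre. Loose, about 90 g; at the start it lies level in the forks, rod pointing to the robot's left (+y).
- ring_blue_0_center (a point): Centre of a loose blue glass ring: 64 mm outside, hole 36 mm, 12 mm thick, about 60 g. Its y axis is the hole's level axis. It stands on its rim in a wooden rack, centre 55 mm above the table; foot 84 mm (x) by 90 mm (y), dowels beside the ring up to 63 mm high, none in line with the hole. It lifts straight out. A like rack with two amber rings stands near: not wanted.
- ring_blue_1_center (a point): Centre of the second blue glass ring, like the first and in the same rack, 32 mm farther along the same hole axis (+y, to the robot's left), so that one straight rod passes both holes. The rack's middle is half-way between the two. A ring that hangs on the rod has its centre 12 to 14 mm below the rod's axis.
- stand_home (a point): Fixed point where the handle's centre lies when the rod is home in its stand, 100 mm above the table; y axis along the rod, x level across it. The stand's two Y forks are 62 and 178 mm along +y from here, open upwards, 52 mm wide at the tips (126 mm above the table), so the rod centres itself. To hang between them, rings sit on the rod 75 to 165 mm from the handle's centre.

How it is judged (in metres and radians):
On the way:
1. both blue rings hang on the rod together, lifted clear of the rack (centres above 90 mm) (height (world z) of each of ring_blue_0_center, ring_blue_1_center above 0.09 m and y of ring_blue_0_center in the frame of rod_handle between 0.04 and 0.21 m and x of ring_blue_0_center in the frame of rod_handle between -0.02 and 0.02 m and z of ring_blue_0_center in the frame of rod_handle between -0.03 and 0.005 m and y of ring_blue_1_center in the frame of rod_handle between 0.04 and 0.21 m and x of ring_blue_1_center in the frame of rod_handle between -0.02 and 0.02 m and z of ring_blue_1_center in the frame of rod_handle between -0.03 and 0.005 m), for 0.2 s.
At the end, for the whole second after the job is handed in: The rod lies still in both forks, handle within 30 mm along and 15 mm across and in height of its home, in line within 10 degrees; both blue rings hang still on it between the forks (centres 60 to 180 mm along from home, within 20 mm sideways and at most 30 mm below the rod) (y of ring_blue_0_center in the frame of stand_home between 0.06 and 0.18 m and x of ring_blue_0_center in the frame of stand_home between -0.02 and 0.02 m and z of ring_blue_0_center in the frame of stand_home between -0.03 and 0.005 m and y of ring_blue_1_center in the frame of stand_home between 0.06 and 0.18 m and x of ring_blue_1_center in the frame of stand_home between -0.02 and 0.02 m and z of ring_blue_1_center in the frame of stand_home between -0.03 and 0.005 m and y of rod_handle in the frame of stand_home between -0.03 and 0.03 m and x of rod_handle in the frame of stand_home between -0.015 and 0.015 m and z of rod_handle in the frame of stand_home between -0.015 and 0.015 m and angle between the y axis of rod_handle and the y axis of stand_home, either way round below 0.17 rad and linear speed of each of rod, ring_blue_0, ring_blue_1 below 0.05 m/s); the robot touches nothing.
It also fails if it takes over 54 s, if anything falls off the work surface, if the arm or the gripper's body presses on something with over 40 N, if the wrist force passes 120 N, or if a joint passes its speed limit or range.

## Working session

There is one attempt and no reset: what is moved stays moved. The work goes in short steps, Python scripts to look and compute and a shell command to move; the robot and the scene stay as the last step left them, time stands still between calls to the robot, and variables do not carry over. Pictures are saved under pics/ and viewed, and the job is handed in when it is done.

```bash
ls; mkdir -p pics
cat > h.py <<'E'
import numpy as np, cv2
from bench import r
from scipy.spatial.transform import Rotation as Ro
def snap(n,f):
    c=r.camera(n); cv2.imwrite('pics/'+f,cv2.cvtColor(c['image'],cv2.COLOR_RGB2BGR)); return c
def ray(c,u,v):
    d=c['R'].T@(np.linalg.inv(c['mtx'])@np.array([u,v,1.])); o=-c['R'].T@c['t']; return o,d/np.linalg.norm(d)
def onz(c,u,v,z):
    o,d=ray(c,u,v); return o+d*(z-o[2])/d[2]
def proj(c,X):
    p=c['mtx']@(c['R']@np.asarray(X,float)+c['t']); return p[:2]/p[2]
E
python3 - <<'E'
from h import *
import pickle
d={}
for n in('scene','top','wrist'):
    s=r.state(); c=snap(n,n+'0.png'); d[n]=(s,c)
pickle.dump(d,open('d0.pkl','wb'))
s=r.state(); print(s)
for n in('scene','top'): c=d[n][1]; print(n,-np.array(c['R']).T@c['t'],c['mtx'])
print(d['wrist'][1]['mount'])
E
```

```text
pics
{'clock': 0.15, 'q': array([-8.55506247e+01,  9.10604191e+00,  9.15546383e+01, -6.65408705e-04,
        7.94225639e+01, -1.20370348e+01]), 'joint_vel': array([ 0.10642168, -0.02522638, -0.20662048,  0.04178098,  0.02564835,
       -0.07891307]), 'joint_torque': array([ 1.47223805e-04, -3.96380138e+01, -3.31783783e+01, -3.49596139e-04,
        5.52117053e-03,  1.88727221e-07]), 'tcp_pos': array([ 0.16312816, -0.55092556,  0.24753493]), 'tool_rot': array([-1.79918450e+02, -1.67205079e-02,  1.64865208e+01]), 'wrist_force': array([-0.0660341 , -0.11904838,  0.36272096]), 'wrist_torque': array([ 0.03447325, -0.00218028, -0.00257986]), 'gripper_width': 0.08519774522072349}
scene [-0.07229471  0.53281509  0.86765536] [[494.4136655    0.         324.46168989]
 [  0.         494.4136655  201.83894973]
 [  0.           0.           1.        ]]
top [ 0.42040052 -0.06006405  1.20320489] [[365.51751294   0.         319.23359403]
 [  0.         365.51751294 201.22566338]
 [  0.           0.           1.        ]]
[[ 1.99953718e-04 -9.50532374e-01 -3.10625443e-01  8.05525016e-02]
 [ 9.99999831e-01  2.07445778e-05  5.80233511e-04  1.08942692e-03]
 [-5.45086943e-04 -3.10625506e-01  9.50532218e-01 -1.24674159e-01]
 [ 0.00000000e+00  0.00000000e+00  0.00000000e+00  1.00000000e+00]]
```

View pics/scene0.png

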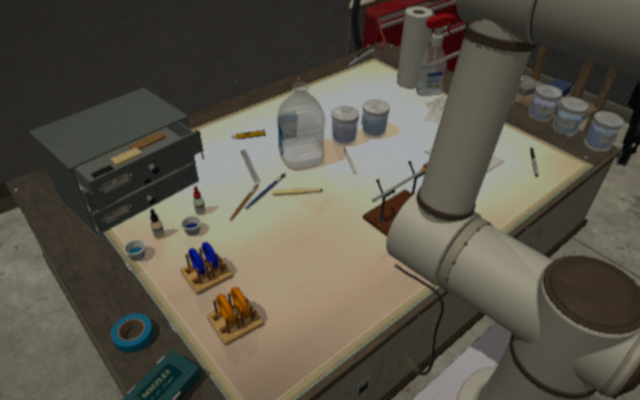

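View pics/top0.png

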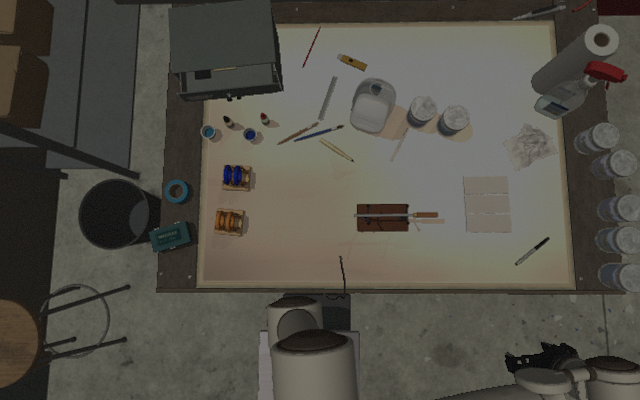

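View pics/wrist0.png

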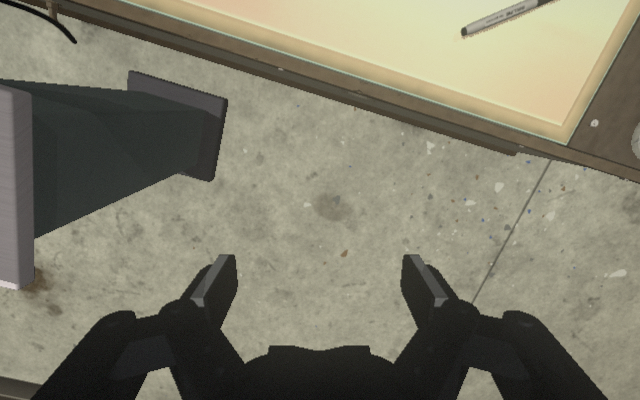

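The top view shows the stand with the rod at about (397,216) and its handle near (427,215). The blue rings are near (237,177), with the amber rack below them at (229,221). Next I enlarge these areas and measure.

Run:
```python
from h import *
import pickle
d=pickle.load(open('d0.pkl','rb'))
t=d['top'][1]; im=cv2.cvtColor(t['image'],cv2.COLOR_RGB2BGR)
a=cv2.resize(im[150:250,205:265],None,fx=6,fy=6,interpolation=cv2.INTER_CUBIC)
b=cv2.resize(im[190:240,350:450],None,fx=4,fy=4,interpolation=cv2.INTER_CUBIC)
o=np.zeros((600,780,3),np.uint8); o[:600,:360]=a; o[:200,370:770]=b
s=d['scene'][1]; si=cv2.cvtColor(s['image'],cv2.COLOR_RGB2BGR)
e=cv2.resize(si[230:345,170:270],None,fx=3.4,fy=3.4,interpolation=cv2.INTER_CUBIC); o[205:205+e.shape[0],370:370+e.shape[1]]=e
cv2.imwrite('pics/z0.png',o)
print([onz(t,*p,0.1).round(4) for p in((427,215),(355,216))], onz(t,237,177,.055).round(4))
hsv=cv2.cvtColor(im,cv2.COLOR_BGR2HSV)
m=cv2.inRange(hsv,(105,150,40),(130,255,255)); m[:150]=0;m[200:]=0
n,l,st,ce=cv2.connectedComponentsWithStats(m); print(st,ce)
```

```text
[array([ 0.5132, -0.358 ,  0.1   ]), array([ 0.5101, -0.142 ,  0.1   ])] [0.6391 0.2313 0.055 ]
[[     0      0    640    400 255797]
 [   224    165      8     19    103]
 [   234    166      7     19    100]] [[319.56965093 199.51989664]
 [226.89320388 174.12621359]
 [236.72       174.74      ]]
```

View pics/z0.png

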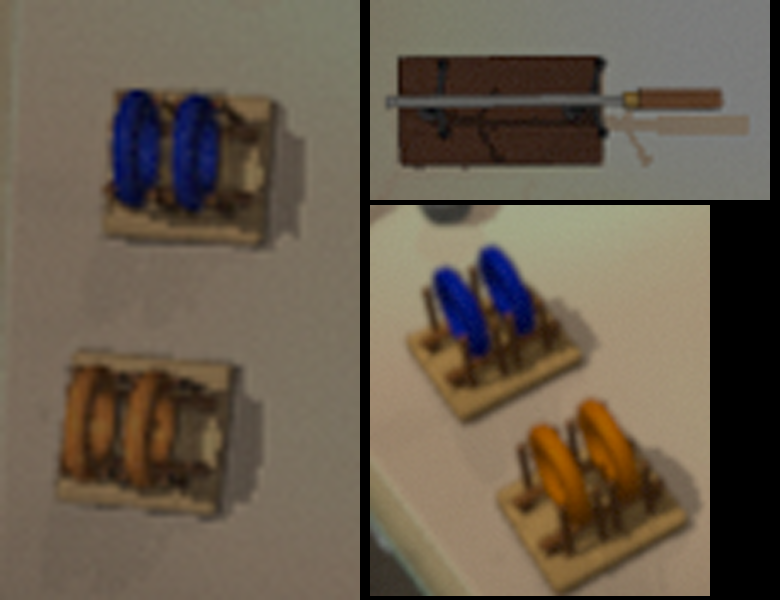

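The rings' blobs are at (227,174) and (237,175), and the rod is nearly along y. I'll move above the handle with the jaws across it and look with the wrist camera.

```bash
python3 -m pendant '[[[40,-9,-10],[0,0,-0.13],85],[[80,-18,-20],[0,0,-0.27],85],[[120,-27,-30],[0,0,-0.41],85],[[160,-36,-40],[0,0,-0.55],85],[[200,-45,-50],[0,0,-0.69],85],[[240,-54,-50],[0,0,-0.83],85],[[280,-63,-50],[0,0,-0.97],85],[[320,-72,-50],[0,0,-1.11],85],[[360,-80,-50],[0,0,-1.2],85],[[390,-86,-50],[0,0,-1.283],85],[[390,-86,-50],[0,0,-1.283],85],[[390,-86,-50],[0,0,-1.283],85]]'
cat >> h.py <<'E'
def wsnap(f):
    s=r.state(); c=snap('wrist',f)
    T=np.eye(4);T[:3,:3]=Ro.from_euler('xyz',s['tool_rot'],degrees=True).as_matrix();T[:3,3]=s['tcp_pos']
    M=T@c['mount']; c['R']=M[:3,:3].T; c['t']=-M[:3,:3].T@M[:3,3]; return s,c
def err(s,target,yaw):
    "tool-frame shift mm and turn needed for TCP target, tool down with yaw"
    R=Ro.from_euler('xyz',s['tool_rot'],degrees=True)
    print('shift',(R.inv().apply(np.array(target)-s['tcp_pos'])*1000).round(1),'turn',(R.inv()*Ro.from_euler('xyz',[180,0,yaw],degrees=True)).as_rotvec().round(4))
E
python3 - <<'E'
from h import *
import pickle
s,c=wsnap('w1.png'); pickle.dump((s,c),open('w1.pkl','wb'));print(s['tcp_pos'],s['tool_rot'],s['clock'])
E
```

```text
clock: 1.35
tcp_pos: [0.5127, -0.3578, 0.2977]
tool_rot: [-179.9, -0.0, 90.0]
wrist_force: [-0.5, 0.8, 0.6]
gripper_width: 0.0847
[ 0.5127284  -0.35783906  0.29771682] [-1.79934179e+02 -2.14696870e-02  9.00193702e+01] 1.35
```

View pics/w1.png

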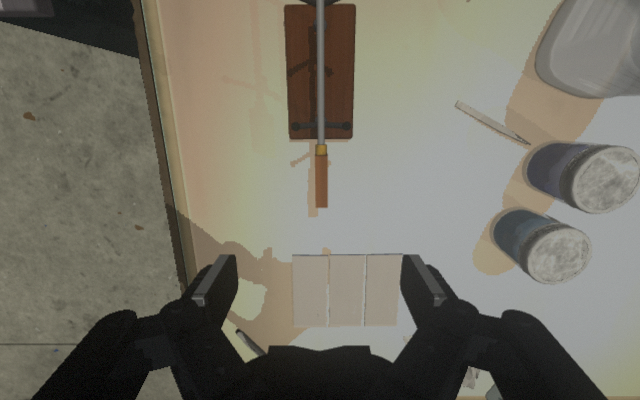

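The handle runs from about (321,146), ferrule included, to (321,208). The rod runs up from it to (320,0). Now I compute positions from these.

Run:
```python
from h import *
import pickle
s,c=pickle.load(open('w1.pkl','rb'))
im=c['image']; hsv=cv2.cvtColor(im,cv2.COLOR_RGB2HSV)
z=cv2.resize(cv2.cvtColor(im[115:225,280:360],cv2.COLOR_RGB2BGR),None,fx=5,fy=5,interpolation=cv2.INTER_CUBIC);cv2.imwrite('pics/w1z.png',z)
# rod centre columns rows
g=im.astype(int)
for v in (152,165,175,190,203): print(v,[tuple(g[v,u]) for u in range(312,332,2)])
for p in((321,145),(321,155),(321.5,208)): print(p,onz(c,*p,.112).round(4))
for p in((320.3,5),(321,140)): print(p,onz(c,*p,.1).round(4))
```

```text
152 [(np.int64(152), np.int64(137), np.int64(114)), (np.int64(150), np.int64(136), np.int64(112)), (np.int64(107), np.int64(90), np.int64(52)), (np.int64(133), np.int64(108), np.int64(55)), (np.int64(145), np.int64(117), np.int64(57)), (np.int64(138), np.int64(111), np.int64(56)), (np.int64(132), np.int64(106), np.int64(55)), (np.int64(99), np.int64(86), np.int64(57)), (np.int64(161), np.int64(164), np.int64(152)), (np.int64(163), np.int64(166), np.int64(154))]
165 [(np.int64(154), np.int64(140), np.int64(117)), (np.int64(148), np.int64(130), np.int64(103)), (np.int64(120), np.int64(84), np.int64(56)), (np.int64(121), np.int64(82), np.int64(55)), (np.int64(115), np.int64(81), np.int64(55)), (np.int64(109), np.int64(79), np.int64(53)), (np.int64(112), np.int64(79), np.int64(53)), (np.int64(115), np.int64(83), np.int64(58)), (np.int64(151), np.int64(134), np.int64(112)), (np.int64(161), np.int64(158), np.int64(147))]
175 [(np.int64(155), np.int64(140), np.int64(118)), (np.int64(157), np.int64(142), np.int64(120)), (np.int64(123), np.int64(86), np.int64(60)), (np.int64(124), np.int64(86
[... 704 characters left out ...]
)), (np.int64(163), np.int64(166), np.int64(163))]
203 [(np.int64(161), np.int64(143), np.int64(121)), (np.int64(160), np.int64(143), np.int64(121)), (np.int64(124), np.int64(92), np.int64(65)), (np.int64(122), np.int64(88), np.int64(61)), (np.int64(120), np.int64(85), np.int64(59)), (np.int64(113), np.int64(81), np.int64(58)), (np.int64(115), np.int64(83), np.int64(61)), (np.int64(114), np.int64(83), np.int64(60)), (np.int64(157), np.int64(157), np.int64(152)), (np.int64(164), np.int64(167), np.int64(164))]
(321, 145) [ 0.5162 -0.3173  0.112 ]
(321, 155) [ 0.5162 -0.3281  0.112 ]
(321.5, 208) [ 0.5169 -0.3892  0.112 ]
(320.3, 5) [ 0.5152 -0.1844  0.1   ]
(321, 140) [ 0.5162 -0.3133  0.1   ]
```

View pics/w1z.png

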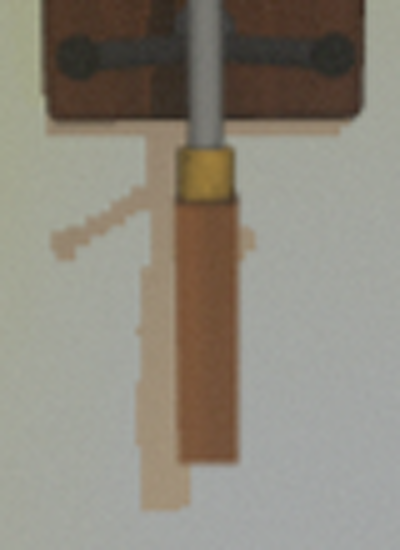

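The wood of the handle spans 60 mm, with its centre at about (0.516, -0.3585). I'll descend, close, and check.

```bash
python3 -m pendant '[[[0,3,30],[0,0,0],50],[[-1,3,70],[0,0,0],50],[[-1,3,110],[0,0,0],50],[[-1,3,150],[0,0,0],50],[[-1,3,175],[0,0,0],50],[[-1,3,190],[0,0,0],50],[[-1,3,199],[0,0,0],50],[[-1,3,199],[0,0,0],50],[[-1,3,199],[0,0,0],50]]'
python3 - <<'E'
from h import *
s,c=wsnap('w2.png');print(s['tcp_pos'],s['wrist_force'],s['gripper_width'])
snap('scene','s2.png')
E
```

```text
clock: 2.3
tcp_pos: [0.5163, -0.3602, 0.1009]
tool_rot: [179.9, 0.1, 90.0]
wrist_force: [0.7, 0.4, 0.1]
gripper_width: 0.0498
[ 0.51633174 -0.36020184  0.10093845] [0.74584265 0.38698017 0.06473042] 0.049815981285108495
```

View pics/w2.png

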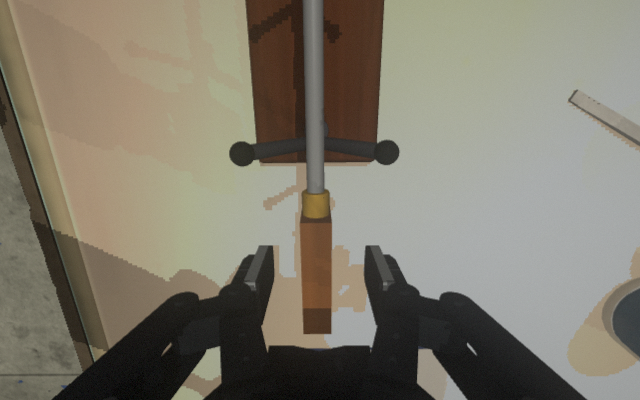

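The handle (u 302–330, centre 316) lies between the pads (midline about 319), and the fork is clear of the gripper. Closing now.

```bash
python3 -m pendant '[[[1,0,1],[0,0,0],25],[[1,0,1],[0,0,0],10],[[1,0,1],[0,0,0],8],[[1,0,1],[0,0,0],8],[[1,0,1],[0,0,0],8],[[1,0,1],[0,0,0],8]]' 100
python3 -m pendant '[[[0,0,-4],[0,0,0],8],[[0,0,-10],[0,0,0],8],[[0,0,-18],[0,0,0],8],[[0,0,-30],[0,0,0],8],[[0,0,-45],[0,0,0],8],[[0,0,-60],[0,0,0],8],[[0,0,-80],[0,0,0],8],[[0,0,-95],[0,0,0],8],[[0,0,-100],[0,0,0],8],[[0,0,-100],[0,0,0],8]]'
python3 - <<'E'
from h import *
import pickle
s,c=wsnap('w3.png');print(s['tcp_pos'],s['wrist_force'],s['gripper_width'])
c2=snap('scene','s3.png'); c3=snap('top','t3.png')
pickle.dump((s,c,c2,c3),open('w3.pkl','wb'))
a=cv2.imread('pics/w3.png');b=cv2.imread('pics/s3.png')[100:300,250:550]
o=np.zeros((600,640,3),np.uint8);o[:400]=a;o[400:,:300]=b;o[400:,310:610]=cv2.imread('pics/t3.png')[120:320,250:550]
cv2.imwrite('pics/c3.png',o)
E
```

```text
clock: 3.0
tcp_pos: [0.5154, -0.3582, 0.0985]
tool_rot: [-180.0, -0.0, 90.0]
wrist_force: [-4.7, 0.4, 3.4]
gripper_width: 0.0127
clock: 4.0
tcp_pos: [0.5162, -0.3586, 0.1996]
tool_rot: [179.9, 0.1, 90.0]
wrist_force: [0.0, -0.2, -1.5]
gripper_width: 0.0126
[ 0.51617292 -0.35863025  0.19963627] [ 0.04399221 -0.24360666 -1.47076088] 0.01263203538883955
```

View pics/c3.png

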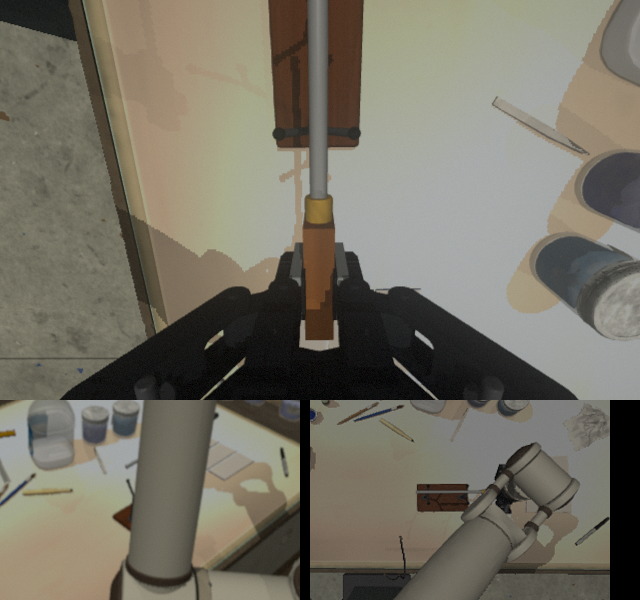

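The rod is gripped in line with the tool and clear of the stand. Next I carry it high and offset to one side of the blue rack, for a wrist view of the rings.

```bash
python3 -m pendant '[[[10,0,-20],[0,0,0],8],[[30,0,-40],[0,0,0],8],[[60,5,-60],[0,0,0],8],[[100,10,-80],[0,0,0],8],[[140,14,-100],[0,0,0],8],[[180,17,-120],[0,0,0],8],[[220,20,-130],[0,0,0],8],[[260,22,-130],[0,0,0],8],[[300,25,-130],[0,0,0],8],[[340,28,-130],[0,0,0],8],[[380,31,-130],[0,0,0],8],[[420,34,-130],[0,0,0],8]]'
python3 -m pendant '[[[40,4,0],[0,0,0],8],[[75,7,0],[0,0,0],8],[[105,9,0],[0,0,0],8],[[125,10,0],[0,0,0],8],[[140,10,0],[0,0,0],8],[[140,10,0],[0,0,0],8],[[140,10,0],[0,0,0],8]]'
python3 - <<'E'
from h import *
import pickle
s,c=wsnap('w4.png');print(s['clock'],s['tcp_pos'],s['tool_rot'],s['wrist_force'],s['gripper_width'])
pickle.dump((s,c),open('w4.pkl','wb'))
E
```

```text
clock: 5.35
tcp_pos: [0.5492, 0.0635, 0.3271]
tool_rot: [-179.9, -0.0, 90.0]
wrist_force: [0.6, -0.8, -0.8]
gripper_width: 0.0127
clock: 6.05
tcp_pos: [0.5596, 0.2012, 0.3278]
tool_rot: [-179.9, 0.0, 90.0]
wrist_force: [0.9, 0.9, -0.0]
gripper_width: 0.0125
6.05 [0.55962979 0.20123314 0.32778938] [-1.79945747e+02  4.45941946e-02  8.99960554e+01] [ 0.94074143  0.93409133 -0.02491042] 0.012450272136744297
```

View pics/w4.png

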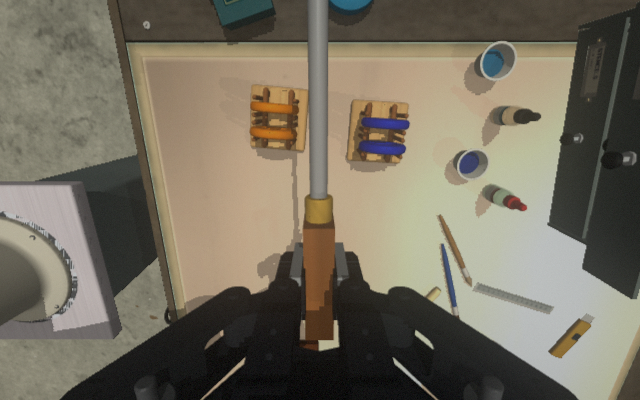

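The blue rings are at about (384,124) and (382,148) on their rack, clear of the rod. I'll measure them here and cross-check with the top and scene views.

Run:
```python
from h import *
import pickle
s,c=pickle.load(open('w4.pkl','rb')); d=pickle.load(open('d0.pkl','rb'))
def blobs(c,roi):
    hsv=cv2.cvtColor(c['image'],cv2.COLOR_RGB2HSV); m=cv2.inRange(hsv,(105,140,30),(130,255,255))
    k=np.zeros_like(m);k[roi[0]:roi[1],roi[2]:roi[3]]=255; m&=k
    n,l,st,ce=cv2.connectedComponentsWithStats(m)
    return [(st[i],ce[i],cv2.minAreaRect(np.argwhere(l==i)[:,::-1].astype(np.float32))) for i in range(1,n) if st[i][4]>30]
B=blobs(c,(80,180,340,430))
for st,ce,r_ in B:
    print(st,ce.round(1),r_, 'z.055',onz(c,*ce,.055).round(4),'z.087',onz(c,*ce,.087).round(4),'ends x',onz(c,st[0],ce[1],.06).round(4),onz(c,st[0]+st[2],ce[1],.06).round(4))
T=blobs(d['top'][1],(150,200,210,260));S=blobs(d['scene'][1],(230,300,170,240))
for st,ce,_ in T: print('top',ce,onz(d['top'][1],*ce,.07).round(4))
for st,ce,_ in S: print('scene',ce,onz(d['scene'][1],*ce,.06).round(4))
for y in(.215,.247): print([proj(k,(.64,y,.055)).round(0) for k in(c,d['scene'][1],d['top'][1])])
z=cv2.resize(cv2.cvtColor(c['image'][85:180,330:430],cv2.COLOR_RGB2BGR),None,fx=6,fy=6,interpolation=cv2.INTER_CUBIC);cv2.imwrite('pics/w4z.png',z)
# rod direction/height check: ball
for p in((320,200),(317.5,2)): print(onz(c,*p,.33).round(4))
```

```text
[368 119  39   9 252] [387.2 123.2] ((386.8060302734375, 123.42447662353516), (38.197967529296875, 7.735287666320801), 4.573921203613281) z.055 [0.6528 0.2597 0.055 ] z.087 [0.6454 0.2613 0.087 ] ends x [0.6261 0.2599 0.06  ] [0.6779 0.2599 0.06  ]
[366 144  36  10 224] [384.  148.9] ((383.3565368652344, 149.07786560058594), (35.30894470214844, 7.333395481109619), 5.19442892074585) z.055 [0.6509 0.2253 0.055 ] z.087 [0.6437 0.2298 0.087 ] ends x [0.6252 0.226  0.06  ] [0.6743 0.226  0.06  ]
top [227.03508772 174.04385965] [0.6458 0.2596 0.07  ]
top [236.8125     174.66964286] [0.6437 0.2283 0.07  ]
scene [209.97029703 254.50990099] [0.6445 0.2288 0.06  ]
scene [196.89371981 261.00966184] [0.6459 0.2604 0.06  ]
[array([376., 156.]), array([217., 254.]), array([242., 177.])]
[array([377., 133.]), array([204., 261.]), array([232., 177.])]
[0.5613 0.2405 0.33  ]
[0.5602 0.317  0.33  ]
```

View pics/w4z.png

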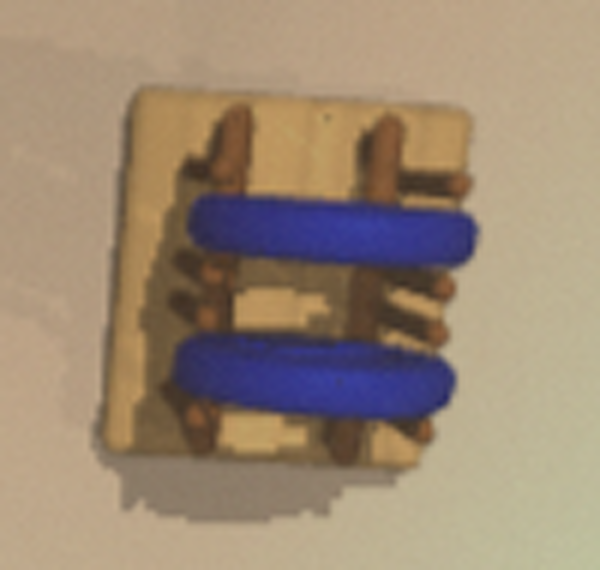

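Run:
```python
from h import *
import pickle
s,c=pickle.load(open('w4.pkl','rb')); d=pickle.load(open('d0.pkl','rb'));t=d['top'][1]
f=lambda x,y:(330-.5+(x+.5)/6,85-.5+(y+.5)/6)
def centre(c,a,b,axis_y):
    # bisect angle between tangent rays -> passes ring centre
    o,d1=ray(c,*a);_,d2=ray(c,*b); dd=d1/np.hypot(d1[0],d1[2])+d2/np.hypot(d2[0],d2[2])
    return o+dd*(.055-o[2])/dd[2]
print('far',centre(c,f(188,225),f(477,238),0).round(4),'near',centre(c,f(175,370),f(455,385),0).round(4))
for z in(.0,.012): 
    P=np.array([onz(c,*f(*p),z) for p in((135,88),(470,105),(420,465),(105,450))]); print(z,P[:,:2].round(4).tolist(),P.mean(0).round(4),[np.linalg.norm(P[i]-P[i-1]).round(4) for i in range(4)])
# top: blob rows with looser mask
hsv=cv2.cvtColor(t['image'],cv2.COLOR_RGB2HSV); m=cv2.inRange(hsv,(100,90,10),(135,255,255)); m[:150]=0;m[200:]=0;m[:,:215]=0;m[:,250:]=0
n,l,st,ce=cv2.connectedComponentsWithStats(m)
for i in range(1,n):
    x,y,w,h,A=st[i]
    if A>30: print(st[i],ce[i],centre(t,(ce[i][0],y-.5),(ce[i][0],y+h-.5),0).round(4))
```

```text
far [0.6493 0.2597 0.055 ] near [0.6476 0.2273 0.055 ]
0.0 [[0.6104, 0.2914], [0.6942, 0.2874], [0.6898, 0.1968], [0.6058, 0.2008]] [0.6501 0.2441 0.    ] [np.float64(0.0907), np.float64(0.0839), np.float64(0.0907), np.float64(0.0841)]
0.012 [[0.6091, 0.2911], [0.6907, 0.2872], [0.6863, 0.199], [0.6046, 0.2029]] [0.6477 0.245  0.012 ] [np.float64(0.0883), np.float64(0.0817), np.float64(0.0883), np.float64(0.0818)]
[224 165   8  19 125] [227.168 174.12 ] [0.6489 0.2634 0.055 ]
[234 166   7  19 117] [236.88034188 174.85470085] [0.6456 0.2319 0.055 ]
```

Both cameras agree on the rack: middle about (0.648, 0.244), yaw about -2.8°. I'll retreat and align in front of the rack, then check the rod's level before inserting.

```bash
python3 -m pendant '[[[-20,5,0],[0,0,0.005],8],[[-55,12,0],[0,0,0.01],8],[[-95,20,0],[0,0,0.02],8],[[-135,30,10],[0,0,0.03],8],[[-175,45,35],[0,0,0.04],8],[[-210,58,70],[0,0,0.05],8],[[-240,68,110],[0,0,0.058],8],[[-257,73.5,150],[0,0,0.058],8],[[-257,73.5,185],[0,0,0.058],8],[[-257,73.5,208],[0,0,0.058],8],[[-257,73.5,208],[0,0,0.058],8],[[-257,73.5,208],[0,0,0.058],8]]'
python3 - <<'E'
from h import *
import pickle
s,c=wsnap('w5.png');print(s['clock'],s['tcp_pos'],s['tool_rot'],s['wrist_force'],s['gripper_width'])
c2=snap('scene','s5.png'); c3=snap('top','t5.png')
pickle.dump((s,c,c2,c3),open('w5.pkl','wb'))
a=cv2.imread('pics/s5.png')[170:320,150:400];o=np.zeros((600,640,3),np.uint8)
o[:375,:625]=cv2.resize(a,None,fx=2.5,fy=2.5);b=cv2.imread('pics/t5.png')[130:220,190:350];o[375:600,:400]=cv2.resize(b,None,fx=2.5,fy=2.5);cv2.imwrite('pics/c5.png',o)
E
```

```text
clock: 7.3
tcp_pos: [0.6333, -0.0561, 0.121]
tool_rot: [180.0, 0.0, 86.6]
wrist_force: [-0.1, -0.7, 0.4]
gripper_width: 0.0127
7.3 [ 0.63326851 -0.05605394  0.12095878] [1.79985676e+02 9.36699351e-03 8.66148374e+01] [-0.068328   -0.70198883  0.44778002] 0.01268933314059997
```

View pics/c5.png

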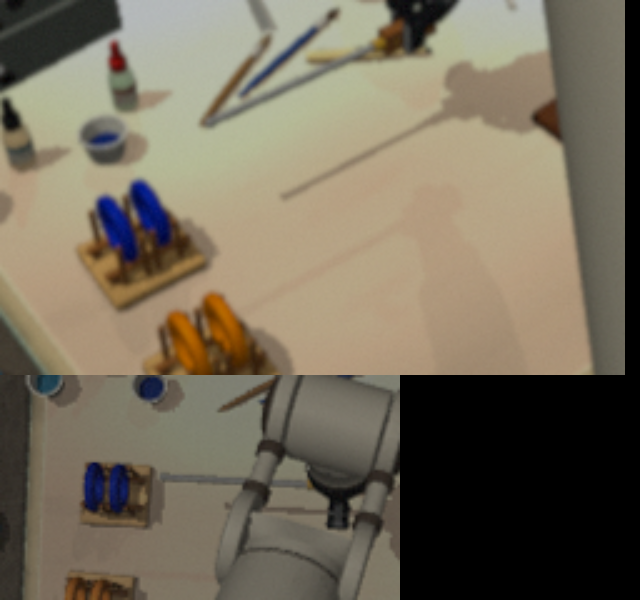

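View pics/w5.png

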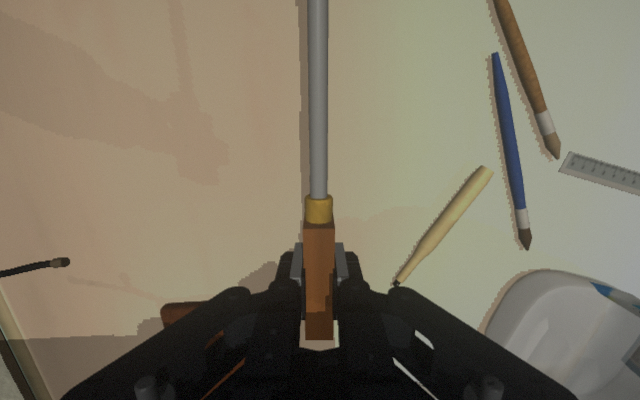

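The ball tip is at about (233,219) in the scene view and (255,171) in the top view. I'll triangulate it.

Run:
```python
from h import *
import pickle
s,c,c2,c3=pickle.load(open('w5.pkl','rb'))
a=cv2.resize(cv2.cvtColor(c2['image'][205:235,215:255],cv2.COLOR_RGB2BGR),None,fx=10,fy=10,interpolation=cv2.INTER_CUBIC)
b=cv2.resize(cv2.cvtColor(c3['image'][155:185,245:285],cv2.COLOR_RGB2BGR),None,fx=10,fy=10,interpolation=cv2.INTER_CUBIC)
cv2.imwrite('pics/c5z.png',np.hstack([a,b]))
def tri(p,q):
    o1,d1=ray(c2,*p);o2,d2=ray(c3,*q)
    k=np.linalg.lstsq(np.c_[d1,-d2],o2-o1,rcond=None)[0];x,y=o1+k[0]*d1,o2+k[1]*d2
    return ((x+y)/2).round(4),np.linalg.norm(x-y).round(4)
print(tri((232.8,218.8),(255.5,171.2)), 'expect',s['tcp_pos']+[.22*.05,.2197,.0015])
e=s['tcp_pos']+[.22*.05,.2197,.0015]; print(proj(c2,e),proj(c3,e))
```

```text
(array([0.6447, 0.1594, 0.1254]), np.float64(0.004)) expect [0.64426851 0.16364606 0.12245878]
[232.30318454 220.9391964 ] [253.81166511 171.09203846]
```

View pics/c5z.png

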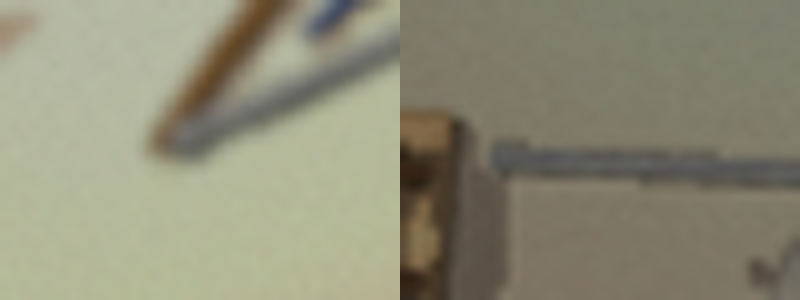

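The rod is level within a couple of mm. I'll descend to hole height and check the tip once before entering.

```bash
python3 -m pendant '[[[0,0,20],[0,0,0],8],[[0,0,45],[0,0,0],8],[[0,0,60],[0,0,0],8],[[0,0,67],[0,0,0],8],[[0,0,67],[0,0,0],8],[[20,0,67],[0,0,0],8],[[35,0,67],[0,0,0],8],[[40,0,67],[0,0,0],8],[[40,0,67],[0,0,0],8]]'
python3 - <<'E'
from h import *
import pickle
s=r.state();print(s['clock'],s['tcp_pos'],s['tool_rot'],s['wrist_force'],s['gripper_width'])
c2=snap('scene','s6.png'); c3=snap('top','t6.png')
pickle.dump((s,c2,c3),open('w6.pkl','wb'))
a=cv2.resize(cv2.imread('pics/s6.png')[225:300,170:270],None,fx=5,fy=5,interpolation=cv2.INTER_CUBIC)
b=cv2.resize(cv2.imread('pics/t6.png')[155:195,215:275],None,fx=5,fy=5,interpolation=cv2.INTER_CUBIC)
o=np.zeros((580,500,3),np.uint8);o[:375]=a;o[380:580,:300]=b;cv2.imwrite('pics/c6.png',o)
E
```

```text
clock: 8.35
tcp_pos: [0.636, -0.0145, 0.054]
tool_rot: [179.9, 0.0, 86.8]
wrist_force: [-0.2, -0.5, -1.7]
gripper_width: 0.013
8.35 [ 0.63599138 -0.01449561  0.05400869] [1.79941271e+02 1.83444718e-02 8.67677934e+01] [-0.20773056 -0.48221687 -1.73807687] 0.012983606491724625
```

View pics/c6.png

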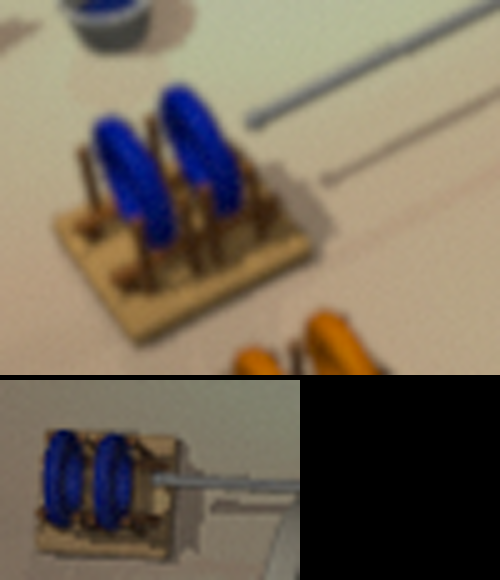

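Extending the rod's line passes the ring centres at (203,150) and (137,182) in the zoomed scene view, and the top view agrees. Sliding it through.

```bash
python3 -m pendant '[[[12,0,0],[0,0,0],8],[[28,0,0],[0,0,0],8],[[44,0,0],[0,0,0],8],[[60,-0.5,0],[0,0,0],8],[[76,-0.5,0],[0,0,0],8],[[92,-1,0],[0,0,0],8],[[108,-1,0],[0,0,0],8],[[122,-1,0],[0,0,0],8],[[133,-1,0],[0,0,0],8],[[138,-1,0],[0,0,0],8],[[138,-1,0],[0,0,0],8]]'
python3 - <<'E'
from h import *
s,c=wsnap('w7.png');print(s['clock'],s['tcp_pos'],s['tool_rot'],s['wrist_force'],s['wrist_torque'],s['gripper_width'])
c2=snap('scene','s7.png'); c3=snap('top','t7.png')
a=cv2.resize(cv2.imread('pics/s7.png')[225:300,160:260],None,fx=4,fy=4,interpolation=cv2.INTER_CUBIC)
b=cv2.resize(cv2.imread('pics/t7.png')[155:195,195:275],None,fx=4,fy=4,interpolation=cv2.INTER_CUBIC)
o=np.zeros((600,740,3),np.uint8);o[:300,:400]=a;o[:160,405:725]=b;o[300:600,:]=cv2.resize(cv2.imread('pics/w7.png'),(740,462))[:300];cv2.imwrite('pics/c7.png',o)
E
```

```text
clock: 9.55
tcp_pos: [0.6426, 0.1232, 0.0533]
tool_rot: [180.0, 0.0, 86.7]
wrist_force: [0.1, 0.2, -0.9]
gripper_width: 0.0126
9.55 [0.64258618 0.12316732 0.05328367] [1.79997955e+02 3.27115997e-03 8.67210092e+01] [ 0.10524112  0.22435644 -0.91038349] [-0.12346691  0.01841768 -0.02386573] 0.012592565321804038
```

View pics/c7.png

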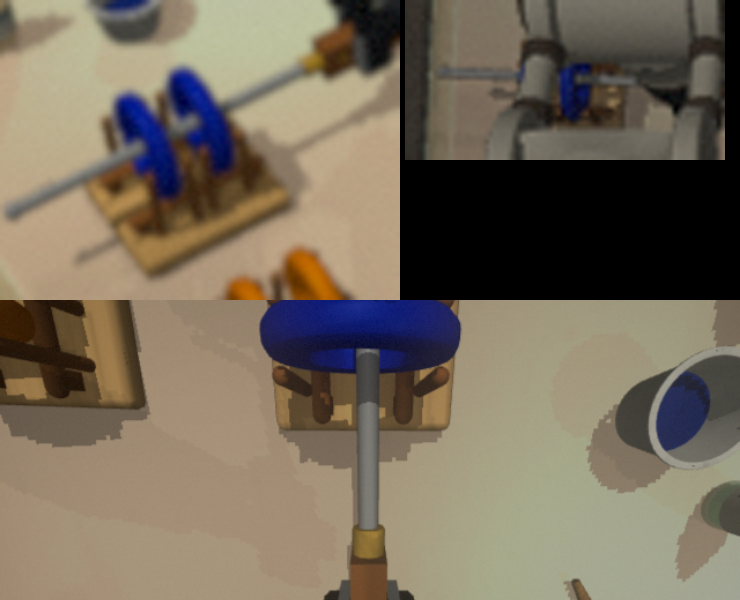

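The rod passes through both rings, centred with no side force. Now I grip harder and lift gently.

```bash
python3 -m pendant '[[[0,0,0],[0,0,0],8],[[0,0,-5],[0,0,0],8],[[0,0,-10],[0,0,0],8],[[0,0,-14],[0,0,0],8],[[0,0,-18],[0,0,0],8],[[0,0,-24],[0,0,0],8],[[0,0,-31],[0,0,0],8],[[0,0,-39],[0,0,0],8],[[0,0,-47],[0,0,0],8],[[0,0,-55],[0,0,0],8],[[0,0,-60],[0,0,0],8],[[0,0,-60],[0,0,0],8]]' 120
python3 -m pendant '[[[0,0,-6],[0,0,0],8],[[0,0,-16],[0,0,0],8],[[0,0,-28],[0,0,0],8],[[0,0,-40],[0,0,0],8],[[0,0,-52],[0,0,0],8],[[0,0,-64],[0,0,0],8],[[0,0,-76],[0,0,0],8],[[0,0,-88],[0,0,0],8],[[0,0,-97],[0,0,0],8],[[0,0,-102],[0,0,0],8],[[0,0,-102],[0,0,0],8]]'
python3 - <<'E'
from h import *
s,c=wsnap('w8.png');print(s['clock'],s['tcp_pos'],s['tool_rot'],s['wrist_force'],s['wrist_torque'],s['gripper_width'])
c2=snap('scene','s8.png'); c3=snap('top','t8.png')
a=cv2.resize(cv2.imread('pics/s8.png')[190:290,150:270],None,fx=3,fy=3,interpolation=cv2.INTER_CUBIC)
b=cv2.resize(cv2.imread('pics/t8.png')[155:195,195:275],None,fx=4,fy=4,interpolation=cv2.INTER_CUBIC)
o=np.zeros((600,740,3),np.uint8);o[:300,:360]=a;o[:160,405:725]=b;o[300:600,:]=cv2.resize(cv2.imread('pics/w8.png'),(740,462))[:300];cv2.imwrite('pics/c8.png',o)
E
```

```text
clock: 10.9
tcp_pos: [0.6433, 0.1226, 0.1146]
tool_rot: [179.9, -0.0, 86.7]
wrist_force: [0.1, 0.7, -1.8]
gripper_width: 0.0123
clock: 12.0
tcp_pos: [0.643, 0.1226, 0.2163]
tool_rot: [179.9, -0.0, 86.7]
wrist_force: [-0.3, -0.8, -1.5]
gripper_width: 0.0123
12.0 [0.64297646 0.12257349 0.21627884] [ 1.79915279e+02 -4.84734183e-03  8.66757065e+01] [-0.29499895 -0.79946184 -1.51476408] [-0.24975272  0.0653796   0.07005404] 0.012296165798210449
```

View pics/c8.png

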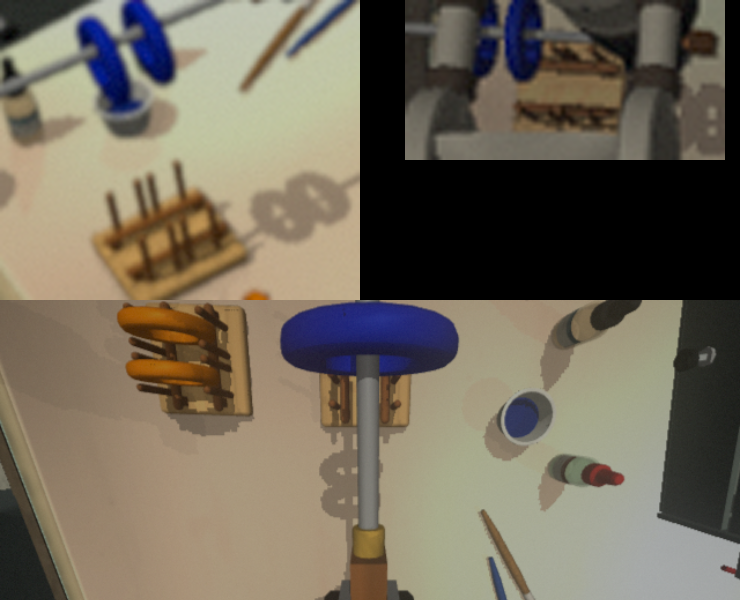

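Both rings hang on the rod, clear of the rack. I'll carry them back smoothly at this height, which clears the forks.

```bash
python3 -m pendant '[[[-4,-1,0],[0,0,-0.002],8],[[-12,-3,0],[0,0,-0.004],8],[[-24,-5,0],[0,0,-0.006],8],[[-40,-8,0],[0,0,-0.008],8],[[-60,-12,0],[0,0,-0.01],8],[[-83,-17,0],[0,0,-0.012],8],[[-107,-22,0],[0,0,-0.014],8],[[-131,-27,0],[0,0,-0.017],8],[[-155,-32,0],[0,0,-0.02],8],[[-179,-37,0],[0,0,-0.023],8],[[-203,-42,0],[0,0,-0.026],8],[[-227,-47,0],[0,0,-0.029],8]]'
python3 -m pendant '[[[-24,-5,0],[0,0,-0.003],8],[[-48,-10,0],[0,0,-0.006],8],[[-72,-15,0],[0,0,-0.009],8],[[-96,-20,0],[0,0,-0.012],8],[[-120,-25,0],[0,0,-0.015],8],[[-144,-30,0],[0,0,-0.018],8],[[-166,-35,0],[0,0,-0.021],8],[[-186,-38,0],[0,0,-0.024],8],[[-204,-41,0],[0,0,-0.026],8],[[-220,-43,0],[0,0,-0.028],8],[[-232,-44,0],[0,0,-0.029],8],[[-240,-45,0],[0,0,-0.029],8]]'
python3 - <<'E'
from h import *
s=r.state();print(s['clock'],s['tcp_pos'],s['tool_rot'],s['wrist_force']);err(s,[.5158,-.3585,.2163],90)
E
```

```text
clock: 13.35
tcp_pos: [0.5816, -0.1035, 0.2155]
tool_rot: [180.0, 0.0, 88.3]
wrist_force: [-0.1, -0.2, -2.8]
gripper_width: 0.0122
clock: 14.55
tcp_pos: [0.5303, -0.341, 0.2153]
tool_rot: [180.0, 0.0, 90.0]
wrist_force: [-0.6, -0.2, -2.9]
gripper_width: 0.0125
14.55 [ 0.53033818 -0.34097007  0.2152778 ] [1.79992451e+02 5.00780769e-05 8.99734323e+01] [-0.63484757 -0.20781818 -2.89616478]
shift [-17.5 -14.5  -1. ] turn [ 0.0001  0.     -0.0005]
```

```bash
python3 -m pendant '[[[-5,-4,0],[0,0,0],8],[[-10,-8,0],[0,0,0],8],[[-15,-12,0],[0,0,0],8],[[-17,-14,0],[0,0,0],8],[[-17,-14,0],[0,0,0],8],[[-17,-14,0],[0,0,0],8],[[-17,-14,0],[0,0,0],8],[[-17,-14,0],[0,0,0],8]]'
python3 - <<'E'
from h import *
import pickle
s,c=wsnap('w9.png');print(s['clock'],s['wrist_force']);err(s,[.5158,-.3585,.2163],90)
c2=snap('scene','s9.png'); c3=snap('top','t9.png');pickle.dump((s,c,c2,c3),open('w9.pkl','wb'))
o=np.zeros((600,640,3),np.uint8);o[:400]=cv2.imread('pics/w9.png');o[400:,:300]=cv2.imread('pics/s9.png')[100:300,300:600];o[400:,310:610]=cv2.resize(cv2.imread('pics/t9.png')[170:270,330:480],None,fx=2,fy=2);cv2.imwrite('pics/c9.png',o)
E
```

```text
clock: 15.35
tcp_pos: [0.5167, -0.3567, 0.2153]
tool_rot: [180.0, -0.0, 90.0]
wrist_force: [-0.2, -0.8, -1.7]
gripper_width: 0.0122
15.35 [-0.1998528  -0.76529287 -1.74696459]
shift [-1.8 -0.9 -1. ] turn [ 0.0001 -0.0001  0.0004]
```

View pics/c9.png

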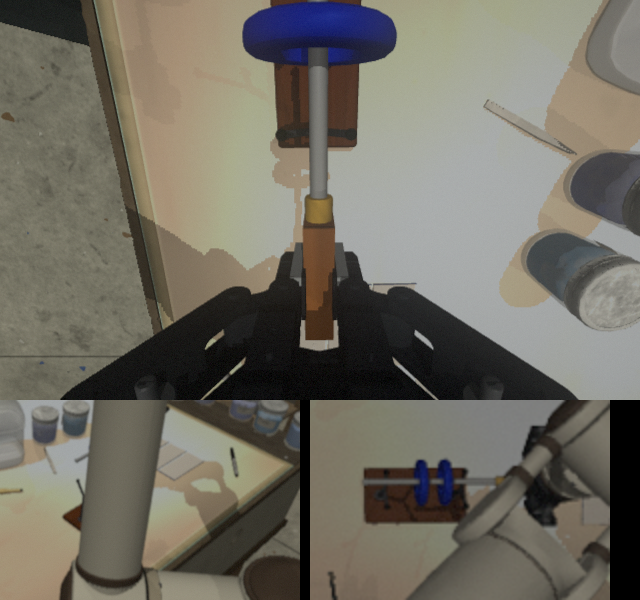

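Run:
```python
from h import *
import pickle
s,c,c2,c3=pickle.load(open('w9.pkl','rb'))
m=cv2.inRange(cv2.cvtColor(c3['image'],cv2.COLOR_RGB2HSV),(105,120,30),(130,255,255)); m[:190]=0;m[240:]=0;m[:,:360]=0;m[:,430:]=0
n,l,st,ce=cv2.connectedComponentsWithStats(m)
for i in range(1,n):
  if st[i][4]>15: print(ce[i],(onz(c3,*ce[i],.205)-s['tcp_pos']).round(4))
print('rod tip',(onz(c3,330+(364-310)/2,170+(482-400)/2,.217)-s['tcp_pos']).round(4))
```

```text
[385.265625  210.9453125] [-0.0013  0.1399 -0.0103]
[397.27205882 210.84558824] [-0.001   0.1072 -0.0103]
rod tip [-0.0026  0.2179  0.0017]
```

The rings sit about 107 and 140 mm from the handle, between the forks. Lowering now.

```bash
python3 -m pendant '[[[-1,-1,5],[0,0,0],8],[[-2,-1,14],[0,0,0],8],[[-2,-1,26],[0,0,0],8],[[-2,-1,40],[0,0,0],8],[[-2,-1,54],[0,0,0],8],[[-2,-1,68],[0,0,0],8],[[-2,-1,80],[0,0,0],8],[[-2,-1,90],[0,0,0],8],[[-2,-1,98],[0,0,0],8],[[-2,-1,104],[0,0,0],8],[[-2,-1,108],[0,0,0],8],[[-2,-1,108],[0,0,0],8]]'
python3 -m pendant '[[[0,0,3],[0,0,0],8],[[0,0,6],[0,0,0],8],[[0,0,8],[0,0,0],8],[[0,0,8],[0,0,0],8],[[0,0,8],[0,0,0],8]]'
python3 - <<'E'
from h import *
s,c=wsnap('w10.png');print(s['clock'],s['wrist_force'],s['wrist_torque']);err(s,[.5155,-.3585,.0985],90)
snap('top','t10.png')
o=np.zeros((600,640,3),np.uint8);o[:400]=cv2.imread('pics/w10.png');o[400:,310:610]=cv2.resize(cv2.imread('pics/t10.png')[170:270,330:480],None,fx=2,fy=2);cv2.imwrite('pics/c10.png',o)
E
```

```text
clock: 16.7
tcp_pos: [0.5154, -0.3588, 0.1069]
tool_rot: [-180.0, -0.0, 90.0]
wrist_force: [-0.0, 0.8, -2.1]
gripper_width: 0.0119
clock: 17.2
tcp_pos: [0.5153, -0.3589, 0.0993]
tool_rot: [-180.0, -0.0, 90.0]
wrist_force: [-2.3, -0.0, -0.8]
gripper_width: 0.0124
17.2 [-2.27183813 -0.02969297 -0.7538039 ] [0.05226856 0.32560764 0.19343   ]
shift [0.4 0.2 0.8] turn [-0.0006 -0.0002  0.0003]
```

View pics/c10.png

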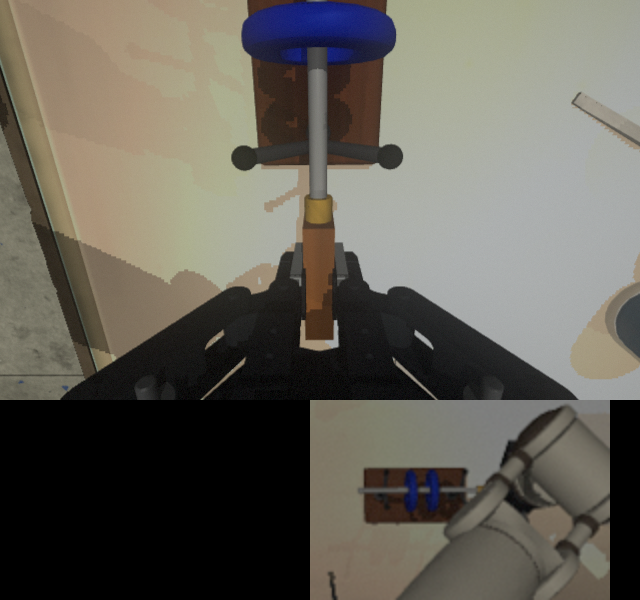

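The rod sits in the fork throat with light contact. I release slowly and retreat upward.

```bash
python3 -m pendant '[[[0,0,1],[0,0,0],11],[[0,0,1],[0,0,0],13],[[0,0,1],[0,0,0],16],[[0,0,1],[0,0,0],22],[[0,0,1],[0,0,0],32],[[0,0,1],[0,0,0],45],[[0,0,1],[0,0,0],50],[[0,0,1],[0,0,0],50]]' 20
python3 - <<'E'
from h import *
s,c=wsnap('w11.png');print(s['clock'],s['wrist_force'],s['gripper_width'])
E
```

```text
clock: 18.1
tcp_pos: [0.5156, -0.3589, 0.0983]
tool_rot: [180.0, 0.0, 90.0]
wrist_force: [0.3, -0.4, -0.2]
gripper_width: 0.0499
18.1 [ 0.25526286 -0.35016227 -0.19539874] 0.049945684170395174
```

View pics/w11.png

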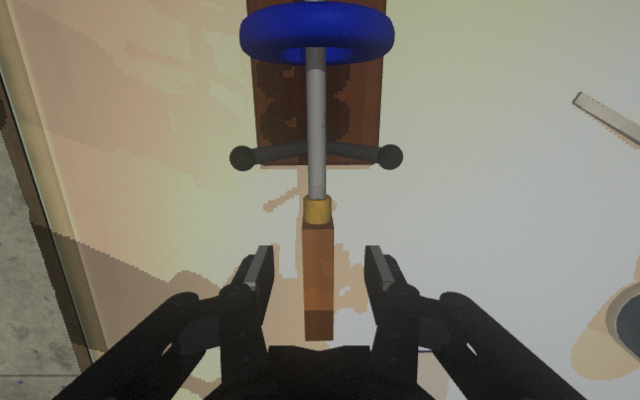

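It's released, and the handle lies free between the open pads. Retreating.

```bash
python3 -m pendant '[[[0,0,-8],[0,0,0],50],[[0,0,-25],[0,0,0],50],[[0,0,-50],[0,0,0],50],[[0,0,-80],[0,0,0],50],[[0,0,-115],[0,0,0],50],[[0,0,-150],[0,0,0],50],[[0,0,-180],[0,0,0],50],[[0,0,-200],[0,0,0],50],[[0,0,-200],[0,0,0],50],[[0,0,-200],[0,0,0],50]]'
python3 - <<'E'
from h import *
import pickle
s,c=wsnap('w12.png');print(s['clock'],s['tcp_pos'],s['wrist_force']);c3=snap('top','t12.png');pickle.dump((s,c,c3),open('w12.pkl','wb'))
o=np.zeros((600,640,3),np.uint8);o[:400]=cv2.imread('pics/w12.png');o[400:,:600]=cv2.resize(cv2.imread('pics/t12.png')[190:240,330:480],None,fx=4,fy=4);cv2.imwrite('pics/c12.png',o)
for p in((321,155),(321.5,208)): print(p,onz(c,*p,.112).round(4))
E
```

```text
clock: 19.15
tcp_pos: [0.5156, -0.3589, 0.2989]
tool_rot: [180.0, 0.1, 90.0]
wrist_force: [-0.2, -0.2, -1.1]
gripper_width: 0.0503
19.15 [ 0.51556671 -0.35894484  0.29894495] [-0.23645886 -0.19426612 -1.06724374]
(321, 155) [ 0.5194 -0.3296  0.112 ]
(321.5, 208) [ 0.5202 -0.391   0.112 ]
```

View pics/c12.png

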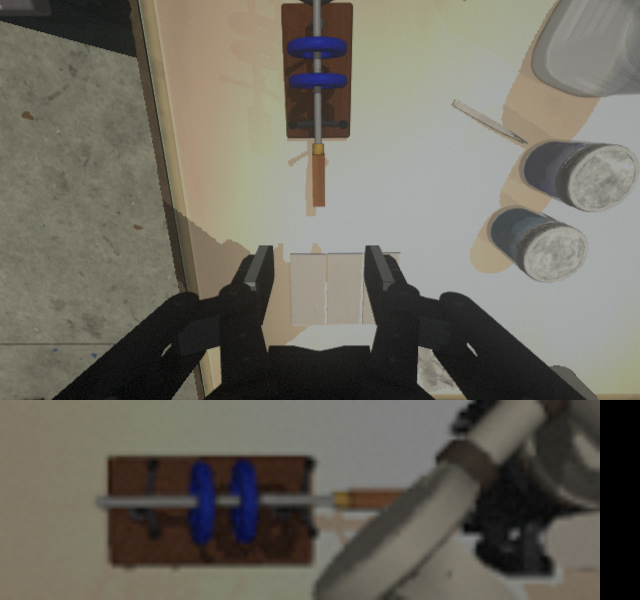

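The rod lies in both forks, with rings at rows 47 and 81 between them. One last stillness check, then I hand in.

```bash
python3 -m pendant '[[[0,0,0],[0,0,0],50],[[0,0,0],[0,0,0],50],[[0,0,0],[0,0,0],50],[[0,0,0],[0,0,0],50],[[0,0,0],[0,0,0],50]]'
python3 - <<'E'
from h import *
import pickle
_,c0,_=pickle.load(open('w12.pkl','rb'))
s,c=wsnap('w13.png')
for k in(c0,c):
    m=cv2.inRange(cv2.cvtColor(k['image'],cv2.COLOR_RGB2HSV),(105,120,30),(130,255,255));m[110:]=0;m[:,:270]=0;m[:,360:]=0
    n,l,st,ce=cv2.connectedComponentsWithStats(m);print([(ce[i].round(2),(onz(k,*ce[i],.09)-[.5155,-.3585,.1]).round(4)) for i in range(1,n) if st[i][4]>50])
print(s['clock'],s['gripper_width']);r.hand_in()
E
```

```text
clock: 19.75
tcp_pos: [0.5155, -0.3589, 0.2982]
tool_rot: [-180.0, -0.0, 90.0]
wrist_force: [0.3, -0.3, -0.1]
gripper_width: 0.05
[(array([316.7 ,  43.44]), array([-0.0007,  0.1415, -0.01  ])), (array([307.57,  54.29]), array([-0.0103,  0.1313, -0.01  ])), (array([325.48,  53.98]), array([ 0.0086,  0.1316, -0.01  ])), (array([317.93,  78.74]), array([ 0.0006,  0.1076, -0.01  ]))]
[(array([317.  ,  43.61]), array([-0.0006,  0.1415, -0.01  ])), (array([325.6 ,  54.25]), array([ 0.0084,  0.1315, -0.01  ])), (array([307.59,  54.47]), array([-0.0105,  0.1313, -0.01  ])), (array([318.03,  79.6 ]), array([ 0.0005,  0.1069, -0.01  ]))]
19.75 0.049953240811710695
the job is handed in; nothing more can be done
```

The job is handed in after about 20 s of the 54 s: the loaded rod is back in its two forks with both blue rings hanging between them. I gripped the rod by its handle, slid it through both rings and lifted them out together. I then lowered it into the forks, opened the gripper and moved clear.

**Last checks:**
- **Rings:** they hang about 107 mm and 141 mm along the rod from home and within 1 mm sideways. That is inside the 75–165 mm range for hanging between the forks.
- **Rod:** the handle's measured centre is about 2 mm from where it was along the rod. Across the rod it read about 3 mm off; the wrist camera was already reading 1–2 mm off that way. I did not measure the handle's height or the rod's angle after release; in the pictures it looks level and in line.
- **Stillness:** two pictures about half a second apart show under 1 mm of change.
- **Robot:** the open gripper stands about 200 mm above the handle, touching nothing.

No check failed. The only disagreements were differences of 2–4 mm between cameras, close to their stated 2 mm accuracy.

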